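# Snap the bead case shut and present the bead on its dish

## Task

A customer has picked a bead, which lies loose in the white dish: first press the blue lid of the bead case down until it snaps shut under its clip and stays shut. Then lift the dish straight up off its mat by the wooden bar of its handle, and in the air turn it a quarter turn clockwise (seen from above) so that its red lip points squarely to the mat's red-striped edge; keep the dish level, with the bead inside the dark circle all the time. Finish still holding the dish motionless, about 10 cm above the middle of the mat, with the bead at rest in its centre, and leave the other things on the counter alone.

Things in the scene. Friction and masses are not known exactly. Their poses are not given: they have to be found in the camera images.
- case: Grey bead case with six compartments, 110 (x) x 150 (y) x 40 mm high without the lid, fixed to the counter. Origin: centre of its underside; z up, x points from the front (clip side, nearer the robot) to the hinge side. A steel spring clip, 22 mm wide and 49 mm high, stands 5 to 17 mm outside the middle of its front wall.
- case_lid (a joint): Angle of the case's blue lid (rad): 0 = fully shut, grows as it opens. Its stiff hinge (about 0.1 N m) keeps the lid wherever it is left. From about 0.09 rad the lid's nose meets the spring clip, and pressing lid_press down with about 10 to 14 N snaps it past the clip to 0 (past it below about 0.04 rad), where it stays.
- lid_hinge (a point): Hinge axis of the lid (parallel to the case's y), at the upper rear edge of the case, 40 mm above the counter, 55 mm along the case's x from its centre.
- lid_press (a point): Point on the outer (upper when shut) face of the lid where it is good to press: on its middle line, 88 mm from the hinge axis along the lid and 7.5 mm off the line through that axis, 26 mm behind the front edge. The lid is 152 mm wide (y); its outer face is 47 mm above the counter when shut. Axes turn with the lid: z is the outward normal, -x runs from the hinge to the front edge.
- mat: Grey square display mat, 140 x 140 x 4 mm, fixed on the counter. Origin: centre of its underside; its x axis points to the edge with the red stripe (the far, customer's edge), z up. Fixed things to keep clear of: a receipt printer 0.16 m high to the right of the mat, right of that a monitor 0.40 m high, and a tall yellow cart behind the robot on its left, near the arm's elbow when the arm is drawn in.
- dish: White round dish, 124 mm across, 18 mm high at the rim, 0.13 to 0.25 kg, with a very shallow hollow (7 degree slope to the centre) and a steel arch handle 88 mm high whose posts stand at its +y and -y rims. Origin: centre of its underside; z up; x points to its red lip. It starts on the mat with the lip toward the mat's left (+y), give or take 17 degrees.
- dish_grip (a point): Centre of the wooden grip bar at the top of the dish's arch handle, 78 mm straight above the dish's origin. The bar is 12 mm thick (dish x, grip it across this), 58 mm long (dish y) and 20 mm high, from 68 to 88 mm above the dish's underside; below it is free space down to the bead, whose top is at 27 mm.
- dish_lip (a point): End of the red lip of the dish, 78 mm from its centre along the dish's x, 15.5 mm above its underside. The lip is a 26 mm wide tab, 4 mm thick.
- dish_mid (a point): Where the bead's centre is when it lies in the middle of the dish, 17 mm above the dish's underside. A dark circle of 22 mm radius is painted round it on the dish.
- bead_center (a point): Centre of the loose blue bead, a 20 mm ball of about 10 g that rolls freely in the dish and starts in its middle.
- pin_tin: Bystander: round red tin, 69 mm across, 26 mm high, loose. Origin: centre of its underside.
- thread_red: Bystander: spool of red thread, 28 mm across, 48 mm high, loose, standing. Origin: centre of its underside.
- thread_navy: Bystander: spool of dark blue thread, 28 mm across, 48 mm high, loose, standing. Origin: centre of its underside.
- till_roll: Bystander: white paper roll, 44 mm across, 79 mm high, loose, standing. Origin: centre of its underside.
Things that resemble listed ones, but are neither listed nor needed, are in the scene too. Several things have the shape of the dish; the one meant has the colours described above.

How it is judged:
By the outcome, as a careful person would: the job done as asked, in the order asked, and still so for the second after the job is handed in, while the arm keeps its last pose, push and grip.
It also fails if it takes over 64 s, if anything falls off the work surface, if the arm or the gripper's body presses on something with over 40 N, if the wrist force passes 120 N, or if a joint passes its speed limit or range.

## Robot

A 7-joint arm with a two-finger parallel gripper is mounted at the origin on a cart in front of the work surface, level with it; the furniture and walls round the work are solid. World frame = base frame: x ahead of the robot, y to its left, z up, the work surface at z = 0. Lengths are in m, angles in rad, forces in N, time in s.
With the tool pointing down it reaches from about 0.4 to 0.85 m from the base axis. Payload 10.4 kg.
Tool frame: the origin (TCP) lies between the finger pads; the fingertips stand 22 mm ahead of it and the grasp point (between the pads) lies 3 mm ahead of it (r.nose_length is the distance from the TCP to the fingertips, in m); z points along the fingers, y is the line along which they close (so a half turn about z gives the same grasp; the last joint's range is limited). The gripper opens to 87 mm and grips with 3 to 60 N. Pads are 19 mm wide; open, the fingers measure 117 mm over their backs; the gripper's body (75 mm by 190 mm) begins 51 mm behind the grasp point.
Start: joints at [1.186, 0.332, -0.065, 1.46, 0.022, 1.35, -0.088], TCP at [0.221, -0.585, 0.22] pointing down, gripper open.
Joint ranges: [-2.6, 2.6], [-0.5, 2.12], [-1.47, 1.34], [0.16, 2.42], [-1.27, 4.41], [0.06, 2.06], [-2.6, 2.6]. Speed limits (rad/s): [2.22, 2.22, 2.79, 2.79, 3.14, 3.14, 3.14].

## Interface

Orientations are given as a unit quaternion [x, y, z, w].
In Python, from bench import readout, cams, r gives the robot as it stands. The module is installed in compiled form; this text tells all that it offers.
- The arm moves only by the tool step_arm, never from a script. Its argument "deltas" is a list that holds one entry, the list of rows, each a list of 7 numbers: the turn, a rotation vector about the tool's x, y, z in rad, then the shift along the tool's x, y, z in m, then the opening in per cent of the stroke, from 0 (shut) to 100 (fully open). A call has 1 to 20 rows; each row is the pose to reach, as a shift and turn from the pose commanded when the call began, along the tool's axes at that moment; what a row does not reach only later rows make up. A row lasts 1/8 s, in which the tool goes at most 62.5 mm and 10.7 degrees, less where a joint would pass 70% of its speed; a pose out of reach is approached as far as the arm can. A call with a gripper value outside its range is refused whole. The fingers move at their own pace and stop on an object; "squeeze" is the grip in N (left out, the last holds). Time passes only in rows, so rows that repeat a pose let the fingers close. It gives the time, the measured TCP pose, the force, the opening and the grip force at its end, in the units of the state.
- readout.read_state(): the state, without advancing time (a new reading comes with each control period).
- cams.camera(name): name is "scene" or "top"; returns a dict with "img" (400x640x3 uint8, red, green, blue), "fx", "fy", "cx", "cy" (pixels), "origin" and "rotation" of the camera in the world. Camera axes: x right, y up, looking along -z (the intrinsics and any distortion apply to the point x, -y, -z); pixel columns grow to the right and rows downward; lengths in m; the calibration is good to about 2 mm. A picture is of the moment at which its call begins. There is no depth.
- r.close_job(): hands the job in; it is judged then, once.
The state is a dict: "time": time; "joint_positions": joint angles; "joint_vel": joint speeds; "joint_torque": joint torques, N m; "ee_pos": TCP position; "eef_rot": TCP orientation; "ft_force": force on the tool from outside, world axes, zero at the start; "torque": the same for the moment, N m; "width": finger opening in m; "grip_force": force on a finger pad.
Only numpy, scipy, OpenCV 4.12 (cv2) and the standard library are available. Lean on these libraries where they do the work, as an engineer would, in place of code of your own. Each camera call takes 0.05 s, during which the arm holds its last target. There are 200 camera calls.

## Working session

There is one attempt and no reset: what is moved stays moved. The work goes in short steps, Python scripts to look and compute and a tool call to move; the robot and the scene stay as the last step left them, time stands still between calls to the robot, and variables do not carry over. Pictures are saved under pics/ and viewed, at most 10 in all, crops included, and the job is handed in when it is done.

Besides the shell and the picture viewer there is one more tool, called after "Emit:" as a command line: name --argument value ..., lists and objects as JSON in quotes. step_arm: Moves the arm, as the interface text tells. Its arguments: {"type":"object","properties":{"deltas":{"type":"array"},"squeeze":{"type":"number"}},"required":["deltas"]}

```bash
mkdir -p pics; cat > h.py <<'E'
import numpy as np, cv2
from scipy.spatial.transform import Rotation as R
from bench import readout, cams, r
def shot(n,f):
    c=cams.camera(n); cv2.imwrite(f,c["img"][:,:,::-1]); return c
E
python3 - <<'E'
from h import *
import pickle
d={}
for n in("scene","top"):
    c=shot(n,f"pics/{n}0.png"); d[n]=c
    print(n,{k:(np.round(v,4).tolist() if not isinstance(v,dict) else v) for k,v in c.items() if k!="img"})
pickle.dump(d,open("c0.pkl","wb"))
s=readout.read_state();print({k:np.round(v,4).tolist() for k,v in s.items()}, r.nose_length)
E
```

```text
scene {'fx': 409.8189, 'fy': 409.8189, 'cx': 314.9208, 'cy': 199.622, 'origin': [0.0297, 0.5256, 0.9016], 'rotation': [-0.1329, 0.3458, 0.8624, -0.345]}
top {'fx': 425.1274, 'fy': 425.1274, 'cx': 314.0931, 'cy': 201.1524, 'origin': [0.3295, -0.0524, 1.3588], 'rotation': [-0.0663, 0.0639, 0.709, -0.6992]}
{'time': 0.1, 'joint_positions': [1.1864, 0.3328, -0.0647, 1.4608, 0.0216, 1.3499, -0.0885], 'joint_vel': [-0.0008, -0.0008, -0.0002, -0.0023, -0.0004, 0.0006, 0.0012], 'joint_torque': [0.001, -62.4546, 0.0242, -39.0716, -0.0616, 0.0367, 0.0001], 'ee_pos': [0.2211, -0.5842, 0.219], 'eef_rot': [0.9837, 0.1799, -0.0001, -0.0006], 'ft_force': [0.4578, 0.3197, -0.4866], 'torque': [0.0288, -0.0607, 0.0283], 'grip_force': 0.0, 'width': 0.0871} 0.022
```

View pics/scene0.png

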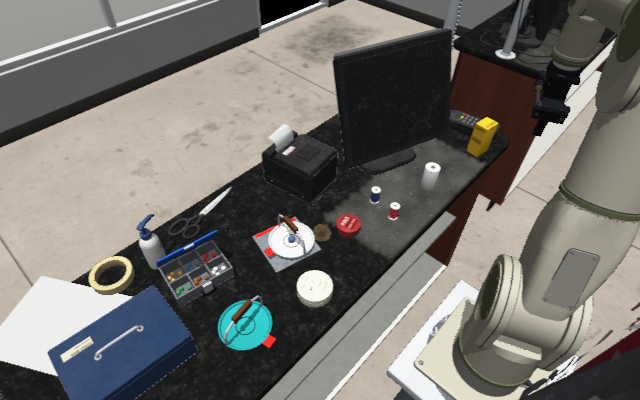

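View pics/top0.png

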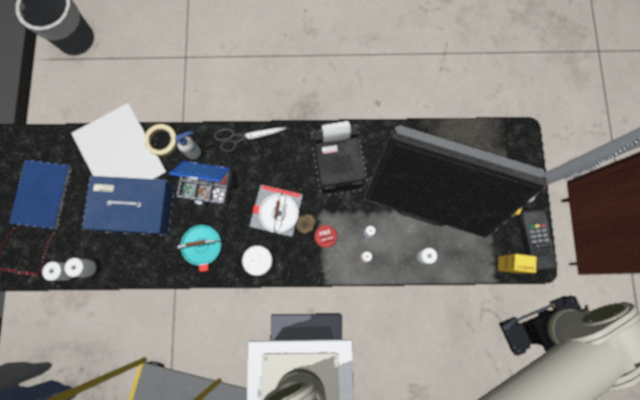

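The scene shows the case near (200,270), its lid open and nearly upright. The white dish on the mat is near (291,240), with the teal decoy dish at (245,325). In the top view the case is near (202,185) and the dish near (278,211). I'll enlarge both.

```bash
python3 - <<'E'
from h import *
import pickle
d=pickle.load(open("c0.pkl","rb"))
a=d["scene"]["img"][200:310,150:340,::-1]; b=d["top"]["img"][150:250,160:310,::-1]
cv2.imwrite("pics/cs.png",cv2.resize(a,None,fx=4.2,fy=4.2,interpolation=cv2.INTER_CUBIC))
cv2.imwrite("pics/ct.png",cv2.resize(b,None,fx=5,fy=5,interpolation=cv2.INTER_CUBIC))
E
```

```text
(no output)
```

View pics/cs.png

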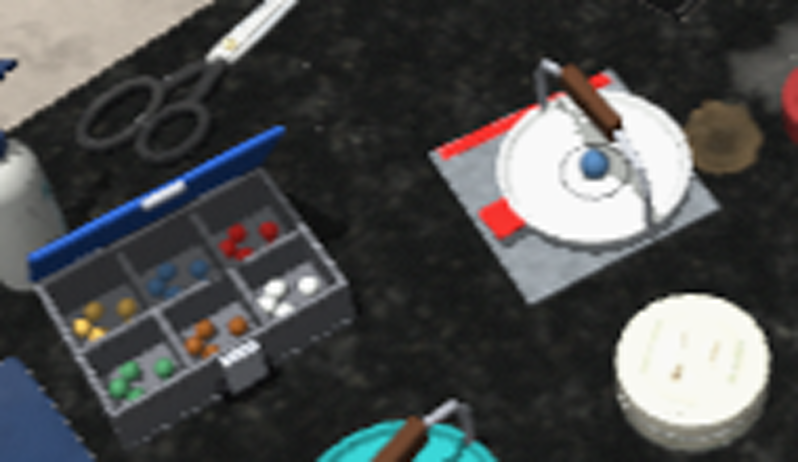

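View pics/ct.png

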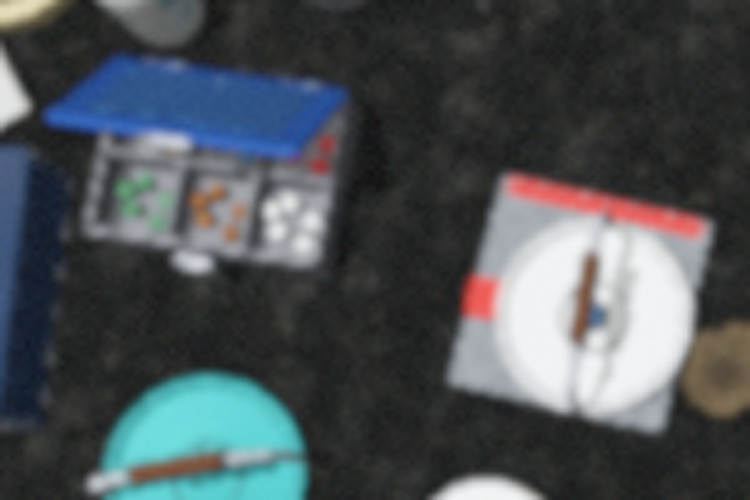

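Scene crop: mat corners are about (432,152), (612,70), (719,207) and (530,303), and the case rim is (35,285), (113,410), (352,285) and (265,170). Top crop: mat corners are (502,173), (714,215), (664,434) and (448,384), the case front is (83,238) to (325,268), the clip is at (193,263), and the lid leans forward over the rear row.

```bash
cat >> h.py <<'E'
import pickle
D=pickle.load(open("c0.pkl","rb"))
def full(n,p):
    s,o=((4.2,(150,200)) if n=="scene" else (5,(160,150)))
    return (np.array(p,float)+.5)/s-.5+np.array(o)
def ray(n,uv):
    c=D[n]; d=np.array([(uv[0]-c["cx"])/c["fx"],-(uv[1]-c["cy"])/c["fy"],-1])
    q=np.array(c["rotation"]); M=q if q.shape==(3,3) else R.from_quat(q).as_matrix()
    return np.array(c["origin"]),M@d
def onz(n,uv,z):
    o,d=ray(n,uv); return o+d*(z-o[2])/d[2]
def tri(us,ut):
    o1,d1=ray("scene",us);o2,d2=ray("top",ut)
    t=np.linalg.lstsq(np.c_[d1,-d2],o2-o1,rcond=None)[0]
    a,b=o1+t[0]*d1,o2+t[1]*d2
    return (a+b)/2,np.linalg.norm(a-b)
E
python3 - <<'E'
from h import *
np.set_printoptions(precision=4,suppress=True)
P=lambda n,pts,z:[onz(n,full(n,p),z)[:2] for p in pts]
for n,pts in(("scene",[(432,152),(612,70),(719,207),(530,303)]),("top",[(502,173),(714,215),(664,434),(448,384)])):
    q=np.array(P(n,pts,.004)); print("mat",n,q.tolist(),q.mean(0)); e=(q[0]+q[1]-q[2]-q[3])/2; print(np.degrees(np.arctan2(e[1],e[0])),np.linalg.norm(e))
q=np.array(P("scene",[(35,285),(265,170),(352,285),(113,410)],.04));print("case",q.tolist(),q.mean(0)); e=(q[0]+q[1]-q[2]-q[3])/2; print(np.degrees(np.arctan2(e[1],e[0])),np.linalg.norm(e))
print("case top front",P("top",[(83,238),(325,268)],.04),"clip",P("top",[(193,263)],.049),P("scene",[(240,352)],.049))
for nm,s,t in(("nose",(163,195),(165,140)),("bar",(590,102),(585,298)),("barA",(565,72),(590,255)),("barB",(615,132),(580,340)),("lip",(490,212),(465,296)),("bead",(594,163),(597,317)),("lidL",(30,260),(45,118)),("lidR",(283,130),(300,155)),("lidR2",(283,130),(347,90))):
    print(nm,*tri(full("scene",s),full("top",t)))
print("bead z",P("scene",[(594,163)],.021),P("top",[(597,317)],.021),"lip",P("scene",[(482,218)],.0195),P("top",[(465,296)],.0195))
E
```

```text
mat scene [[0.6381910912274995, 0.12248254499453548], [0.6035254451360378, -0.010744585677149643], [0.470407944037758, 0.023995914794756823], [0.5046828982840355, 0.15808465586958975]] [0.5542 0.0735]
-14.779321344071441 0.1378743483160947
mat top [[0.6411560156424244, 0.12655143237662345], [0.6111267434943679, -0.011786072668910505], [0.46877875881872694, 0.021348296621619266], [0.502853923210152, 0.1598496944088967]] [0.556 0.074]
-13.317354642609738 0.1442027741456013
case [[0.7069721975245309, 0.36726376504678737], [0.6784546653788784, 0.22067202516561052], [0.5713383910432127, 0.23737171944729868], [0.6023303056702168, 0.3826502902270704]] [0.6398 0.302 ]
-8.61608429791134 0.10708763517267636
case top front [array([0.5945, 0.3868]), array([0.573, 0.233])] clip [array([0.5757, 0.314 ])] [array([0.576 , 0.3132])]
nose [0.6312 0.3063 0.1402] 0.003894667085885808
bar [0.5441 0.0647 0.0833] 0.00029210103253765976
barA [0.5697 0.0613 0.0884] 0.00025216768267835983
barB [0.519  0.0681 0.0783] 0.0004575322028473048
lip [0.5537 0.1442 0.0383] 0.0011179962227608675
bead [0.5431 0.0634 0.0215] 0.0020987664561260134
lidL [0.6468 0.3791 0.1381] 0.002286870545214165
lidR [0.624  0.2292 0.1337] 0.00010775557088906748
lidR2 [0.674  0.2101 0.0765] 0.012127656541883422
bead z [array([0.5443, 0.0636])] [array([0.5423, 0.0628])] lip [array([0.5647, 0.1423])] [array([0.5573, 0.1474])]
```

Triangulation matches the given sizes:
- **Case:** centre about (0.640, 0.302), yaw about -10°.
- **Lid:** open about 1.0 rad.
- **Mat:** centre (0.555, 0.074), yaw -14°.
- **Dish:** centre (0.544, 0.064), lip at about 82°.

Next I'll work out the approach.

```bash
cat >> h.py <<'E'
def delta(p,yaw,base=None):
    """row (turn, shift) in current tool axes to TCP p, pointing down, tool y at azimuth yaw (deg)"""
    s=readout.read_state(); p0,R0=base if base else (np.array(s["ee_pos"]),R.from_quat(s["eef_rot"]))
    a=np.radians(yaw); y=np.array([np.cos(a),np.sin(a),0]); z=np.array([0,0,-1.])
    Rt=R.from_matrix(np.c_[np.cross(y,z),y,z])
    return np.round(np.r_[(R0.inv()*Rt).as_rotvec(),R0.inv().apply(np.array(p)-p0)],4).tolist()
def down(p,yaw):
    a=np.radians(yaw); y=np.array([np.cos(a),np.sin(a),0]); z=np.array([0,0,-1.])
    return np.array(p),R.from_matrix(np.c_[np.cross(y,z),y,z])
H=np.array([.694,.293,.04]); CX=np.array([.985,-.174,0])
E
python3 - <<'E'
from h import *
for p,y in(([.221,-.585,.28],-69),([.34,-.33,.28],-20),([.48,-.05,.28],40),(H+CX*-.03+[0,0,.19],80)): print(p,delta(p,y))
b=down(H+CX*-.03+[0,0,.19],80)
for th in(1.0,.85,.7,.55,.4,.25,.12,.05,0):
    o=-.088*np.cos(th)+.0075*np.sin(th)+.0095*min(1,th/.1); z=.088*np.sin(th)+.0075*np.cos(th)+.022
    print(th,delta(H+CX*o+[0,0,z],80,b))
E
```

```text
[0.221, -0.585, 0.28] [-0.0012, 0.0, -0.0047, -0.0004, 0.0006, -0.061]
[0.34, -0.33, 0.28] [-0.0012, -0.0005, -0.86, 0.2012, -0.1958, -0.0608]
[0.48, -0.05, 0.28] [-0.0009, -0.0011, -1.9071, 0.4312, -0.4081, -0.0606]
[0.66445 0.29822 0.23   ] [-0.0005, -0.0016, -2.6053, 0.727, -0.6684, -0.0103]
1.0 [0.0, 0.0, 0.0, 0.0017, 0.0, 0.0899]
0.85 [0.0, 0.0, 0.0, 0.0129, 0.0, 0.0969]
0.7 [0.0, 0.0, 0.0, 0.023, 0.0, 0.1056]
0.55 [0.0, 0.0, 0.0, 0.0316, 0.0, 0.1156]
0.4 [0.0, 0.0, 0.0, 0.0386, 0.0, 0.1268]
0.25 [0.0, 0.0, 0.0, 0.0439, 0.0, 0.139]
0.12 [0.0, 0.0, 0.0, 0.047, 0.0, 0.15]
0.05 [0.0, 0.0, 0.0, 0.0528, 0.0, 0.1561]
0 [0.0, 0.0, 0.0, 0.058, 0.0, 0.1605]
```

Emit:
step_arm --deltas '[[[0,0,0,0,0,-0.06,0],[0,0,-0.17,0.04,-0.04,-0.06,0],[0,0,-0.34,0.08,-0.08,-0.06,0],[0,0,-0.51,0.12,-0.12,-0.06,0],[0,0,-0.68,0.16,-0.16,-0.06,0],[0,0,-0.86,0.2,-0.196,-0.06,0],[0,0,-1.03,0.24,-0.23,-0.06,0],[0,0,-1.2,0.28,-0.265,-0.06,0],[0,0,-1.37,0.315,-0.3,-0.06,0],[0,0,-1.54,0.35,-0.335,-0.06,0],[0,0,-1.72,0.39,-0.37,-0.06,0],[0,0,-1.9,0.43,-0.408,-0.06,0],[0,0,-2.07,0.47,-0.445,-0.06,0],[0,0,-2.24,0.51,-0.48,-0.06,0],[0,0,-2.41,0.55,-0.515,-0.06,0],[0,0,-2.6,0.59,-0.55,-0.06,0],[0,0,-2.605,0.635,-0.59,-0.06,0],[0,0,-2.605,0.68,-0.63,-0.04,0],[0,0,-2.605,0.727,-0.668,-0.01,0],[0,0,-2.605,0.727,-0.668,-0.01,0]]]'

```text
time: 2.6
ee_pos: [0.6629, 0.3015, 0.2241]
eef_rot: [0.085, 0.996, -0.001, -0.004]
ft_force: [-0.1, -0.1, 0.5]
width: 0.0004
grip_force: 0.0
```

```bash
python3 - <<'E'
from h import *
c=shot("scene","pics/s1.png")
cv2.imwrite("pics/s1c.png",cv2.resize(c["img"][150:350,100:360,::-1],None,fx=3,fy=3,interpolation=cv2.INTER_CUBIC))
s=readout.read_state(); print(s["ee_pos"],R.from_quat(s["eef_rot"]).as_matrix().round(3).tolist(),s["ft_force"],s["joint_positions"],s["width"])
print(delta(H+CX*-.03+[0,0,.19],80))
E
```

```text
[0.66364613 0.29990388 0.22608851] [[-0.985, 0.171, -0.005], [0.171, 0.985, -0.001], [0.005, -0.001, -1.0]] [-0.23462547 -0.56694904  0.20915153] [-0.0478405   0.68508702 -0.78837766  1.08053943  0.4628199   1.54586846
  0.67529039] 0.0006287915436414877
[-0.0014, -0.0046, 0.0031, -0.0011, -0.0015, -0.0039]
```

View pics/s1c.png

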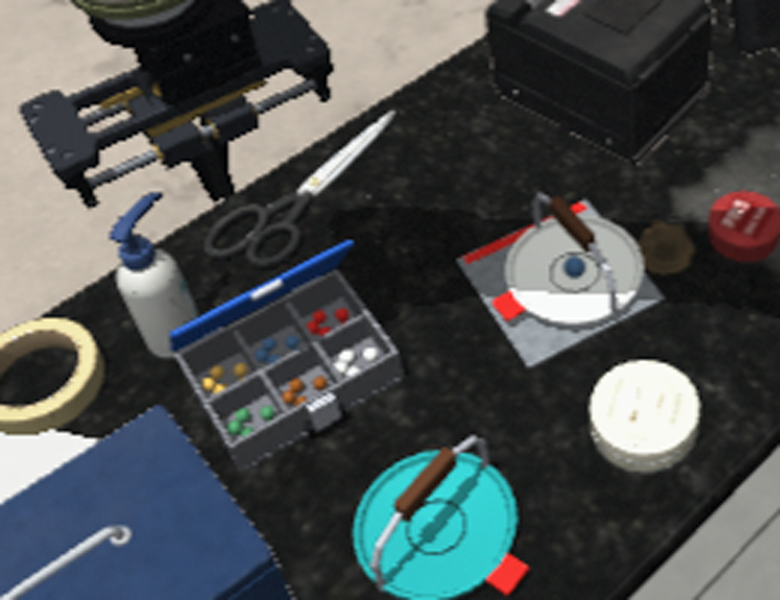

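The fingertips, near (220,190) in the crop, are behind and above the lid's outer face. The soap pump, near (140,225), stands beside the gripper's path, so I'll check its clearance.

```bash
python3 - <<'E'
from h import *
c=D["top"]["img"][115:175,150:240,::-1]; s=D["scene"]["img"][195:285,120:210,::-1]
cv2.imwrite("pics/pump.png",np.hstack([cv2.resize(c,(540,360),interpolation=2)[:, :400],cv2.resize(s,(360,360),interpolation=2)]))
E
```

```text
(no output)
```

View pics/pump.png

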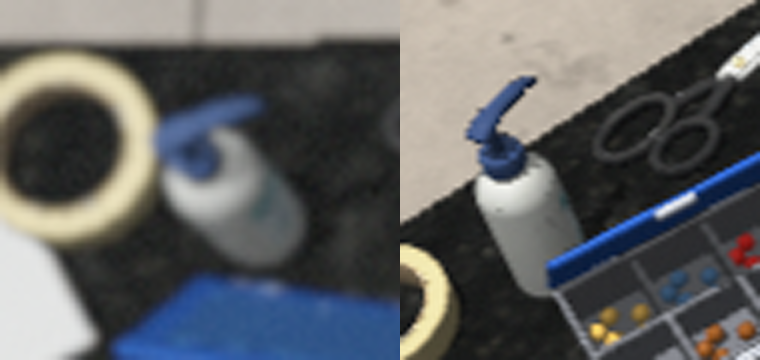

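```bash
python3 - <<'E'
from h import *
print(tri((152.5,215.5),(193.7,132)),tri((138.7,228.7),(177,139)))
E
```

```text
(array([0.7751763 , 0.31095713, 0.13629034]), np.float64(0.0002969971199891025)) (array([0.75121412, 0.35802135, 0.14615549]), np.float64(0.0018934703140417238))
```

Emit:
step_arm --deltas '[[[0,0,0,0,0,0.03,0],[0,0,0,0,0,0.06,0],[0,0,0,0,0,0.08,0],[0,0,0,0.001,0,0.09,0],[0,0,0,0.007,0,0.094,0],[0,0,0,0.013,0,0.098,0],[0,0,0,0.018,0,0.102,0],[0,0,0,0.023,0,0.107,0],[0,0,0,0.028,0,0.112,0],[0,0,0,0.032,0,0.117,0],[0,0,0,0.036,0,0.122,0],[0,0,0,0.039,0,0.128,0],[0,0,0,0.042,0,0.134,0],[0,0,0,0.044,0,0.14,0],[0,0,0,0.046,0,0.146,0],[0,0,0,0.048,0,0.15,0],[0,0,0,0.048,0,0.15,0]]]'

```text
time: 4.78
ee_pos: [0.6172, 0.3058, 0.0793]
eef_rot: [0.087, 0.996, -0.0, -0.0]
ft_force: [0.2, -0.5, -0.5]
width: 0.0008
grip_force: 0.0
```

```bash
python3 - <<'E'
from h import *
c=shot("scene","pics/s2.png")
cv2.imwrite("pics/s2c.png",cv2.resize(c["img"][180:320,110:300,::-1],None,fx=4,fy=4,interpolation=cv2.INTER_CUBIC))
s=readout.read_state(); print(s["ee_pos"],s["ft_force"])
E
```

```text
[0.6174354  0.3058693  0.07955567] [0.82037307 0.29694989 0.16753318]
```

View pics/s2c.png

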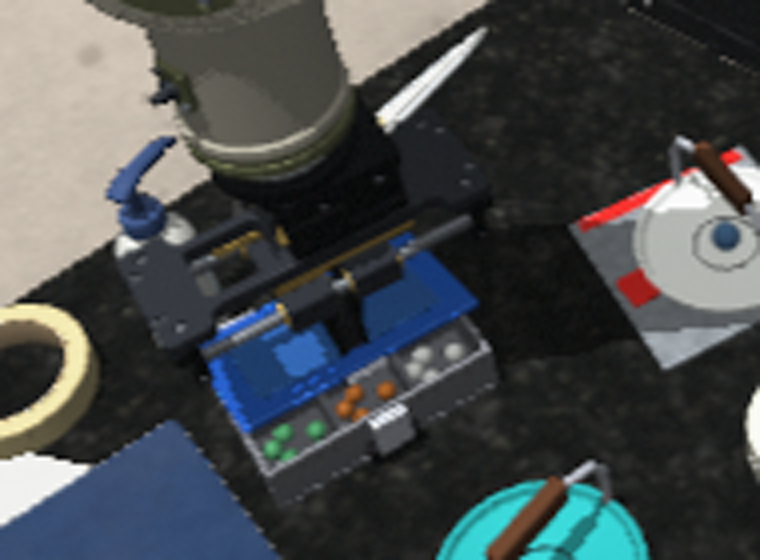

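The closed fingertips rest on the middle of the lid's outer face, near (350,335), and the lid is mostly down. I'll press on in small steps and watch the force.

Emit:
step_arm --deltas '[[[0,0,0,0.003,0,0.002,0],[0,0,0,0.006,0,0.004,0],[0,0,0,0.008,0,0.006,0],[0,0,0,0.008,0,0.008,0],[0,0,0,0.008,0,0.01,0],[0,0,0,0.008,0,0.01,0],[0,0,0,0.008,0,0.01,0]]]'

```text
time: 5.7
ee_pos: [0.6096, 0.3073, 0.0696]
eef_rot: [0.087, 0.996, -0.0, 0.0]
ft_force: [0.5, -0.6, 0.2]
width: 0.0007
grip_force: 0.0
```

Emit:
step_arm --deltas '[[[0,0,0,0,0,0.001,0],[0,0,0,0,0,0.002,0],[0,0,0,0,0,0.003,0],[0,0,0,0,0,0.003,0]]]'

```text
time: 6.2
ee_pos: [0.6096, 0.3072, 0.0665]
eef_rot: [0.087, 0.996, -0.0, -0.0]
ft_force: [-0.0, 0.4, 0.3]
width: 0.0006
grip_force: 0.0
```

```bash
python3 - <<'E'
from h import *
c=shot("scene","pics/s3.png")
cv2.imwrite("pics/s3c.png",cv2.resize(c["img"][230:315,150:250,::-1],None,fx=7,fy=7,interpolation=cv2.INTER_CUBIC))
s=readout.read_state(); print(s["ee_pos"],s["ft_force"],s["joint_torque"])
def proj(X):
    c=D["scene"]; q=np.array(c["rotation"]); M=q if q.shape==(3,3) else R.from_quat(q).as_matrix()
    v=M.T@(np.array(X)-c["origin"]); return np.array([c["cx"]+c["fx"]*v[0]/-v[2],c["cy"]-c["fy"]*v[1]/-v[2]])
CY=np.array([.174,.985,0])
for th in(0,.1,.2,.3,.4):
    e=H+CX*(-.114*np.cos(th)+.0075*np.sin(th))+[0,0,.114*np.sin(th)+.0075*np.cos(th)]
    print(th,[((proj(e+CY*k)-[150,230])*7).round().tolist() for k in(.076,-.076)])
E
```

```text
[0.60960023 0.3072265  0.06656092] [-0.74001726 -0.54584253 -0.425602  ] [ 1.14133582e-03 -7.25550628e+01 -1.66528058e+01 -3.27804601e+01
 -2.50942411e-02  6.77501550e-02 -2.18884517e-03]
0 [[180.0, 482.0], [585.0, 256.0]]
0.1 [[170.0, 462.0], [579.0, 235.0]]
0.2 [[159.0, 439.0], [571.0, 212.0]]
0.3 [[146.0, 414.0], [562.0, 187.0]]
0.4 [[133.0, 387.0], [551.0, 161.0]]
```

View pics/s3c.png

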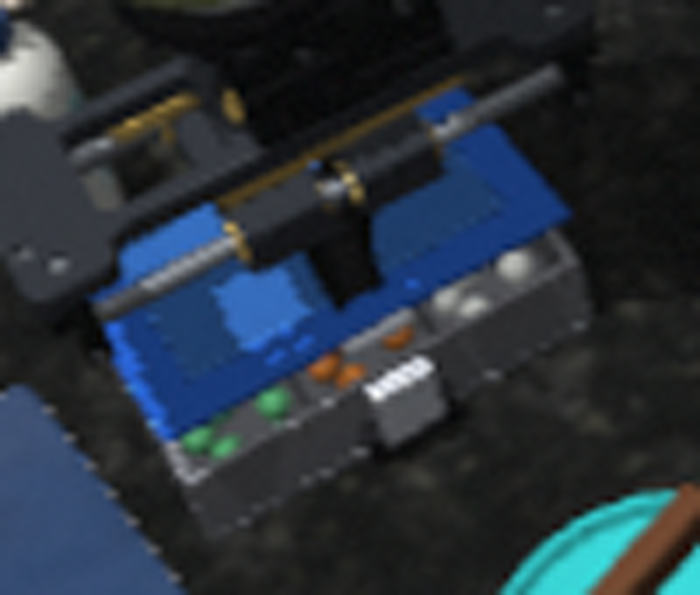

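```bash
python3 - <<'E'
from h import *
def proj(X):
    c=D["scene"]; M=np.array(c["rotation"]); M=M if M.shape==(3,3) else R.from_quat(M).as_matrix()
    v=M.T@(np.array(X)-c["origin"]); return np.array([c["cx"]+c["fx"]*v[0]/-v[2],c["cy"]-c["fy"]*v[1]/-v[2]])
for dz in(0,.01,.022): print("s1c",(proj([.6636,.2999,.226-dz])-[100,150])*3,"s3c",(proj([.6096,.3072,.0665-dz])-[150,230])*7)
for k in(-.114,-.1,-.088): print(k,(proj(H+CX*k*.98+[0,0,-k*.2+.0074])-[150,230])*7)
E
```

```text
s1c [219.04683481 186.85786098] s3c [343.46501862 277.07278268]
s1c [222.32143207 195.8714198 ] s3c [349.10886579 293.34371772]
s1c [226.1825155  206.49932296] s3c [355.7737377  312.55821711]
-0.114 [373.54087215 324.55189075]
-0.1 [357.13157865 301.38278766]
-0.088 [343.31919444 281.88039083]
```

The lid is still about 0.2 rad open. The closed fingertips evidently reach less far below the TCP than stated, so I'll keep pressing under force control.

Emit:
step_arm --deltas '[[[0,0,0,0,0,0.003,0],[0,0,0,0,0,0.006,0],[0,0,0,0,0,0.009,0],[0,0,0,0,0,0.01,0],[0,0,0,0,0,0.01,0]]]'

```text
time: 6.88
ee_pos: [0.6095, 0.3072, 0.0565]
eef_rot: [0.087, 0.996, -0.0, -0.0]
ft_force: [0.6, -0.7, -0.2]
width: 0.0008
grip_force: 0.0
```

Emit:
step_arm --deltas '[[[0,0,0,0,0,0.001,0],[0,0,0,0,0,0.002,0],[0,0,0,0,0,0.003,0],[0,0,0,0,0,0.004,0],[0,0,0,0,0,0.004,0]]]'

```text
time: 7.5
ee_pos: [0.6096, 0.3072, 0.0525]
eef_rot: [0.087, 0.996, -0.0, -0.0]
ft_force: [0.5, -0.8, -0.4]
width: 0.0002
grip_force: 0.0
```

```bash
cat >> h.py <<'E'
def proj(X):
    c=D["scene"]; M=np.array(c["rotation"]); M=M if M.shape==(3,3) else R.from_quat(M).as_matrix()
    v=M.T@(np.array(X)-c["origin"]); return np.array([c["cx"]+c["fx"]*v[0]/-v[2],c["cy"]-c["fy"]*v[1]/-v[2]])
def lid(im):
    "lowest blue row per column near the lid's front edge, fitted to the lid angle"
    b=im[230:310].astype(int); m=(b[:,:,2]>90)&(b[:,:,2]>b[:,:,0]*1.8)&(b[:,:,2]>b[:,:,1]*1.4)
    v=[]
    for u in(212,216,220):
        k=np.where(m[:,u])[0]; v.append(k.max()+230 if len(k) else -1)
    CY=np.array([.174,.985,0]); pr=[]
    for th in np.arange(0,.45,.05):
        e=H+CX*(-.114*np.cos(th)+.0075*np.sin(th))+[0,0,.114*np.sin(th)+.0075*np.cos(th)]
        a,c=proj(e+CY*.076),proj(e-CY*.076); pr.append(np.interp(216,[a[0],c[0]],[a[1],c[1]]).round(1))
    return v,pr
E
python3 - <<'E'
from h import *
for f in("s2","s3"): print(f,lid(cv2.imread(f"pics/{f}.png")[:,:,::-1])[0])
c=shot("scene","pics/s4.png"); print(lid(c["img"]))
print(readout.read_state()["ft_force"])
E
```

```text
s2 [np.int64(264), np.int64(262), np.int64(260)]
s3 [np.int64(270), np.int64(268), np.int64(266)]
([np.int64(276), np.int64(273), np.int64(271)], [np.float64(276.4), np.float64(274.7), np.float64(272.9), np.float64(270.9), np.float64(268.9), np.float64(266.7), np.float64(264.5), np.float64(262.2), np.float64(259.8)])
[ 1.03460741 -0.13544778  0.56338322]
```

The lid is at about 0.09 rad, just meeting the clip. I'll press further.

Emit:
step_arm --deltas '[[[0,0,0,0,0,0.001,0],[0,0,0,0,0,0.002,0],[0,0,0,0,0,0.003,0],[0,0,0,0,0,0.003,0]]]'

```text
time: 8.05
ee_pos: [0.6096, 0.3074, 0.0509]
eef_rot: [0.087, 0.996, -0.0, 0.0]
ft_force: [-4.5, -2.6, 10.4]
width: 0.0003
grip_force: 5.0
```

Emit:
step_arm --deltas '[[[0,0,0,0,0,0.0005,0],[0,0,0,0,0,0.001,0],[0,0,0,0,0,0.0015,0],[0,0,0,0,0,0.0015,0]]]'

```text
time: 8.55
ee_pos: [0.6093, 0.3075, 0.0488]
eef_rot: [0.087, 0.996, -0.0, -0.0]
ft_force: [-2.3, -1.7, 6.4]
width: 0.0006
grip_force: 3.0
```

Emit:
step_arm --deltas '[[[0,0,0,0,0,0.0005,0],[0,0,0,0,0,0.001,0],[0,0,0,0,0,0.0015,0],[0,0,0,0,0,0.002,0],[0,0,0,0,0,0.002,0]]]'

```text
time: 9.18
ee_pos: [0.6098, 0.307, 0.0458]
eef_rot: [0.087, 0.996, -0.0, 0.0]
ft_force: [-0.7, -0.6, 0.0]
width: 0.0006
grip_force: 0.0
```

```bash
python3 - <<'E'
from h import *
c=shot("scene","pics/s5.png"); print(lid(c["img"])[0],readout.read_state()["ft_force"])
E
```

```text
[np.int64(278), np.int64(275), np.int64(273)] [0.54903096 0.50416713 0.58351674]
```

Emit:
step_arm --deltas '[[[0,0,0,0,0,0.001,0],[0,0,0,0,0,0.002,0],[0,0,0,0,0,0.003,0],[0,0,0,0,0,0.003,0]]]'

```text
time: 9.72
ee_pos: [0.6097, 0.3072, 0.044]
eef_rot: [0.087, 0.996, -0.0, 0.0]
ft_force: [-3.2, -2.5, 7.5]
width: 0.0008
grip_force: 3.9
```

Emit:
step_arm --deltas '[[[0,0,0,0,0,0.001,0],[0,0,0,0,0,0.002,0],[0,0,0,0,0,0.002,0]]]'

```text
time: 10.1
ee_pos: [0.6098, 0.3073, 0.0437]
eef_rot: [0.087, 0.996, -0.0, 0.001]
ft_force: [-8.3, -6.9, 21.1]
width: 0.0006
grip_force: 10.3
```

The lid has snapped past the clip and sits on a firm stop. I'll retreat and compute the hover over the dish.

```bash
python3 - <<'E'
from h import *
print(delta([.6098,.3073,.19],80)); print(delta([.544,.0645,.17],82))
E
```

```text
[-0.0004, 0.0012, -0.0004, -0.0002, -0.0001, -0.1463]
[-0.0004, 0.0012, -0.0353, 0.0223, -0.2506, -0.1263]
```

Emit:
step_arm --deltas '[[[0,0,0,0,0,-0.03,0],[0,0,0,0,0,-0.07,0],[0,0,0,0,0,-0.12,0],[0,0,0,0,-0.03,-0.15,20],[0,0,-0.01,0.006,-0.07,-0.15,50],[0,0,-0.02,0.011,-0.12,-0.15,100],[0,0,-0.03,0.016,-0.17,-0.15,100],[0,0,-0.035,0.02,-0.215,-0.14,100],[0,0,-0.035,0.022,-0.24,-0.13,100],[0,0,-0.035,0.022,-0.25,-0.13,100],[0,0,-0.035,0.022,-0.25,-0.13,100],[0,0,-0.035,0.022,-0.25,-0.13,100]]]'

```text
time: 11.6
ee_pos: [0.5448, 0.0666, 0.1717]
eef_rot: [0.069, 0.998, 0.0, 0.0]
ft_force: [-0.3, 0.8, -0.5]
width: 0.0821
grip_force: 0.0
```

```bash
python3 - <<'E'
from h import *
c=shot("scene","pics/s6.png"); print(lid(c["img"])[0])
s=readout.read_state(); p=np.array(s["ee_pos"]); M=R.from_quat(s["eef_rot"]).as_matrix(); print(p,M.round(3).tolist(),s["width"],s["ft_force"])
O=np.array([140,170])
for z in(0,.022):
  for y in(-.0435,.0435): print(z,y,((proj(p+M@[0,y,z])-O)*3.5).round())
cv2.imwrite("pics/s6c.png",cv2.resize(c["img"][170:330,140:360,::-1],None,fx=3.5,fy=3.5,interpolation=cv2.INTER_CUBIC))
print(delta([.544,.0645,.17],82))
E
```

```text
[np.int64(279), np.int64(276), np.int64(274)]
[0.54471939 0.06657657 0.17154715] [[-0.991, 0.137, 0.001], [0.137, 0.991, 0.001], [-0.001, 0.001, -1.0]] 0.0836711205810729 [ 0.1285445  -0.34146386  0.15510102]
0 -0.0435 [568.  81.]
0 0.0435 [467. 137.]
0.022 -0.0435 [568. 102.]
0.022 0.0435 [469. 158.]
[0.0008, 0.0006, 0.0019, 0.0004, -0.0022, 0.0015]
```

View pics/s6c.png

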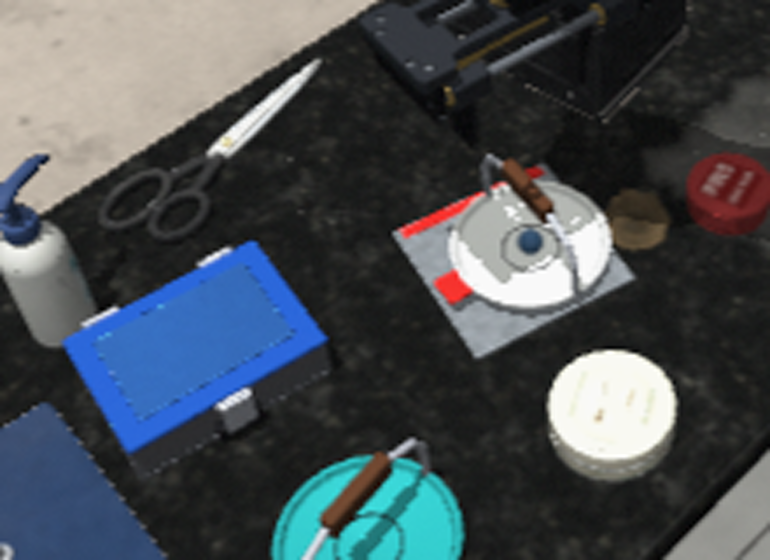

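The lid is shut flush under its clip, near (237,405) in the crop. The dish is undisturbed with the bead at its centre near (530,240), and the gripper is open above the bar at (527,188). By the pressing contact the fingertips reach less far than nominal. A reported TCP z of about 0.063 clears the bead and body either way, so I'll descend to that.

Emit:
step_arm --deltas '[[[0,0,0,0,-0.002,0.015,100],[0,0,0,0,-0.002,0.03,100],[0,0,0,0,-0.002,0.045,100],[0,0,0,0,-0.002,0.06,100],[0,0,0,0,-0.002,0.075,100],[0,0,0,0,-0.002,0.09,100],[0,0,0,0,-0.002,0.1,100],[0,0,0,0,-0.002,0.108,100],[0,0,0,0,-0.002,0.108,60],[0,0,0,0,-0.002,0.108,40],[0,0,0,0,-0.002,0.108,28],[0,0,0,0,-0.002,0.108,28]]]' --squeeze 5

```text
time: 13.15
ee_pos: [0.5443, 0.0629, 0.0634]
eef_rot: [0.07, 0.998, -0.0, 0.0]
ft_force: [0.3, 0.2, 0.5]
width: 0.0554
grip_force: 0.0
```

Emit:
step_arm --deltas '[[[0,0,0,0,0,0,28],[0,0,0,0,0,0,26],[0,0,0,0,0,0,24],[0,0,0,0,0,0,23],[0,0,0,0,0,0,22],[0,0,0,0,0,0,21],[0,0,0,0,0,0,20],[0,0,0,0,0,0,19],[0,0,0,0,0,0,18],[0,0,0,0,0,0,17],[0,0,0,0,0,0,16],[0,0,0,0,0,0,15],[0,0,0,0,0,0,14],[0,0,0,0,0,0,13],[0,0,0,0,0,0,12],[0,0,0,0,0,0,12]]]' --squeeze 5

```text
time: 15.15
ee_pos: [0.5442, 0.063, 0.0632]
eef_rot: [0.07, 0.998, -0.0, 0.0]
ft_force: [-0.3, 1.6, 3.1]
width: 0.0118
grip_force: 5.0
```

```bash
cat >> h.py <<'E'
def bead(c):
    "blue bead pixel in the scene view near the dish"
    im=c["img"][190:270,255:335].astype(int); m=(im[:,:,2]>60)&(im[:,:,2]>im[:,:,0]*1.5)
    v,u=np.where(m); return np.array([u.mean()+255,v.mean()+190]).round(1),len(u)
E
python3 - <<'E'
from h import *
print(bead(D["scene"])); c=shot("scene","pics/s7.png"); print(bead(c)); s=readout.read_state(); print(s["width"],s["grip_force"],s["ft_force"],s["ee_pos"])
E
```

```text
(array([291.3, 238.6]), 29)
(array([291.6, 238.5]), 31)
0.011865065385123257 4.998264442838263 [0.05225811 3.31128885 1.54568746] [0.54418938 0.06298804 0.06319418]
```

The bar is gripped, with an opening of 11.8 mm, and the bead hasn't moved. I'll firm the grip and lift gently.

Emit:
step_arm --deltas '[[[0,0,0,0,0,0,8],[0,0,0,0,0,0,8],[0,0,0,0,0,0,8],[0,0,0,0,0,-0.001,8],[0,0,0,0,0,-0.002,8],[0,0,0,0,0,-0.003,8],[0,0,0,0,0,-0.005,8],[0,0,0,0,0,-0.008,8],[0,0,0,0,0,-0.012,8],[0,0,0,0,0,-0.015,8],[0,0,0,0,0,-0.017,8],[0,0,0,0,0,-0.018,8],[0,0,0,0,0,-0.018,8],[0,0,0,0,0,-0.018,8]]]' --squeeze 28

```text
time: 16.95
ee_pos: [0.5441, 0.0629, 0.081]
eef_rot: [0.07, 0.998, -0.0, -0.0]
ft_force: [-0.3, 0.2, -1.7]
width: 0.0119
grip_force: 28.0
```

```bash
python3 - <<'E'
from h import *
c=shot("scene","pics/s8.png"); print(bead(c)); s=readout.read_state(); print(s["width"],s["grip_force"],s["ft_force"],s["torque"],s["ee_pos"],R.from_quat(s["eef_rot"]).as_matrix().round(4).tolist())
p=np.array(s["ee_pos"]); print("expected bead",proj([.5437,.0632,.021]),proj([.5437,.0632,.039]))
E
```

```text
(array([291.5, 234.2]), 33)
0.011904204183498322 27.9967138543725 [ 0.0610431   0.51529444 -1.2865466 ] [ 0.12007682 -0.13817343  0.04785885] [0.54411875 0.06288675 0.08104345] [[-0.9902, 0.1394, -0.0001], [0.1394, 0.9902, -0.0001], [0.0001, -0.0001, -1.0]]
expected bead [291.32575142 238.46582805] [291.10877461 234.31185474]
```

The dish is off the mat and weighs about 1.5 N, and the bead is centred. Now a smooth lift of 82 mm more.

Emit:
step_arm --deltas '[[[0,0,0,0,0,-0.001,8],[0,0,0,0,0,-0.003,8],[0,0,0,0,0,-0.006,8],[0,0,0,0,0,-0.011,8],[0,0,0,0,0,-0.017,8],[0,0,0,0,0,-0.024,8],[0,0,0,0,0,-0.032,8],[0,0,0,0,0,-0.04,8],[0,0,0,0,0,-0.048,8],[0,0,0,0,0,-0.056,8],[0,0,0,0,0,-0.063,8],[0,0,0,0,0,-0.069,8],[0,0,0,0,0,-0.074,8],[0,0,0,0,0,-0.078,8],[0,0,0,0,0,-0.08,8],[0,0,0,0,0,-0.081,8],[0,0,0,0,0,-0.082,8],[0,0,0,0,0,-0.082,8]]]'

```text
time: 19.25
ee_pos: [0.5442, 0.0629, 0.1631]
eef_rot: [0.07, 0.998, -0.0, 0.0]
ft_force: [-0.5, 0.1, -2.2]
width: 0.012
grip_force: 28.0
```

```bash
python3 - <<'E'
from h import *
c=shot("scene","pics/s9.png"); print(bead(c)); s=readout.read_state(); print(s["ee_pos"],s["joint_positions"])
print("expected bead",proj([.5437,.0632,.121])); print(delta(np.array(s["ee_pos"])+[.011,.010,0],-14))
E
```

```text
(array([290.3, 214. ]), 34)
[0.54413644 0.06291218 0.16307352] [ 0.53951289  0.31765074 -0.86883937  1.70651055  0.25528345  1.23633916
  1.04158844]
expected bead [290.05137606 214.06819124]
[-0.0001, 0.0, 1.6753, -0.0095, 0.0114, -0.0]
```

The bead is still centred. Now the smooth turn, with the small shift to the mat's middle in the first half.

Emit:
step_arm --deltas '[[[0,0,0.004,0,0,0,8],[0,0,0.015,-0.0002,0.0003,0,8],[0,0,0.035,-0.0006,0.0007,0,8],[0,0,0.065,-0.001,0.0012,0,8],[0,0,0.105,-0.0016,0.002,0,8],[0,0,0.15,-0.0023,0.0028,0,8],[0,0,0.2,-0.003,0.0036,0,8],[0,0,0.25,-0.0038,0.0046,0,8],[0,0,0.3,-0.0046,0.0055,0,8],[0,0,0.35,-0.0054,0.0065,0,8],[0,0,0.4,-0.0062,0.0075,0,8],[0,0,0.45,-0.007,0.0085,0,8],[0,0,0.5,-0.0078,0.0094,0,8],[0,0,0.545,-0.0085,0.0102,0,8],[0,0,0.58,-0.009,0.0108,0,8],[0,0,0.605,-0.0093,0.0112,0,8],[0,0,0.618,-0.0095,0.0114,0,8],[0,0,0.625,-0.0095,0.0114,0,8],[0,0,0.625,-0.0095,0.0114,0,8]]]'

```text
time: 21.68
ee_pos: [0.5552, 0.0729, 0.1632]
eef_rot: [0.373, 0.928, -0.0, 0.0]
ft_force: [-0.5, -0.9, -1.0]
width: 0.0119
grip_force: 28.0
```

```bash
python3 - <<'E'
from h import *
c=shot("scene","pics/s10.png"); print(bead(c)); s=readout.read_state(); print(s["ee_pos"],s["joint_positions"],R.from_quat(s["eef_rot"]).as_matrix().round(4).tolist())
print("expected bead",proj([.555,.0735,.121])); print(delta(np.array(s["ee_pos"]),-14))
E
```

```text
(array([286.4, 213.5]), 10)
[0.55515931 0.07281838 0.16315153] [ 0.43283392  0.32067487 -0.76667056  1.67910583  0.23373407  1.23632317
  0.42034942] [[-0.7216, 0.6923, 0.0], [0.6923, 0.7216, -0.0001], [-0.0001, -0.0, -1.0]]
expected bead [284.03148173 213.94808099]
[0.0, 0.0001, 1.0504, 0.0, 0.0, 0.0]
```

Emit:
step_arm --deltas '[[[0,0,0.005,0,0,0,8],[0,0,0.02,0,0,0,8],[0,0,0.05,0,0,0,8],[0,0,0.1,0,0,0,8],[0,0,0.165,0,0,0,8],[0,0,0.24,0,0,0,8],[0,0,0.32,0,0,0,8],[0,0,0.4,0,0,0,8],[0,0,0.48,0,0,0,8],[0,0,0.56,0,0,0,8],[0,0,0.64,0,0,0,8],[0,0,0.72,0,0,0,8],[0,0,0.8,0,0,0,8],[0,0,0.87,0,0,0,8],[0,0,0.935,0,0,0,8],[0,0,0.985,0,0,0,8],[0,0,1.02,0,0,0,8],[0,0,1.04,0,0,0,8],[0,0,1.05,0,0,0,8],[0,0,1.05,0,0,0,8]]]'

```text
time: 24.22
ee_pos: [0.5552, 0.0729, 0.1632]
eef_rot: [0.788, 0.616, -0.0, 0.0]
ft_force: [0.3, -0.7, -1.8]
width: 0.0115
grip_force: 28.0
```

```bash
python3 - <<'E'
from h import *
c=shot("scene","pics/s11.png"); t=shot("top","pics/t11.png"); print(bead(c),lid(c["img"])[0]); s=readout.read_state(); print(s["ee_pos"],s["time"],R.from_quat(s["eef_rot"]).as_matrix().round(4).tolist())
M=np.array(D["scene"]["rotation"])
a=np.radians(-14); O=np.array([235,165])
dc=np.array(s["ee_pos"])*[1,1,0]+[0,0,.104]
print("exp bead",(proj(dc+[0,0,.017])-O)*4.5,"lip end",(proj(dc+[.078*np.cos(a),.078*np.sin(a),.0155])-O)*4.5)
x=cv2.resize(c["img"][165:290,235:325,::-1],None,fx=4.5,fy=4.5,interpolation=2)
y=cv2.resize(t["img"][150:250,250:314,::-1],None,fx=5.6,fy=5.6,interpolation=2)[:x.shape[0]]
y=cv2.copyMakeBorder(y,0,x.shape[0]-y.shape[0],0,0,cv2.BORDER_CONSTANT)
cv2.imwrite("pics/fin.png",np.hstack([x,y])); print(x.shape,y.shape)
E
```

```text
(array([284.4, 213.9]), 36) [np.int64(279), np.int64(276), np.int64(274)]
[0.55517557 0.07288284 0.16314138] 24.325 [[0.2413, 0.9704, 0.0001], [0.9704, -0.2413, -0.0001], [-0.0001, 0.0001, -1.0]]
exp bead [221.21950282 219.51364991] lip end [155.73575731 137.19044615]
(562, 405, 3) (562, 358, 3)
```

View pics/fin.png

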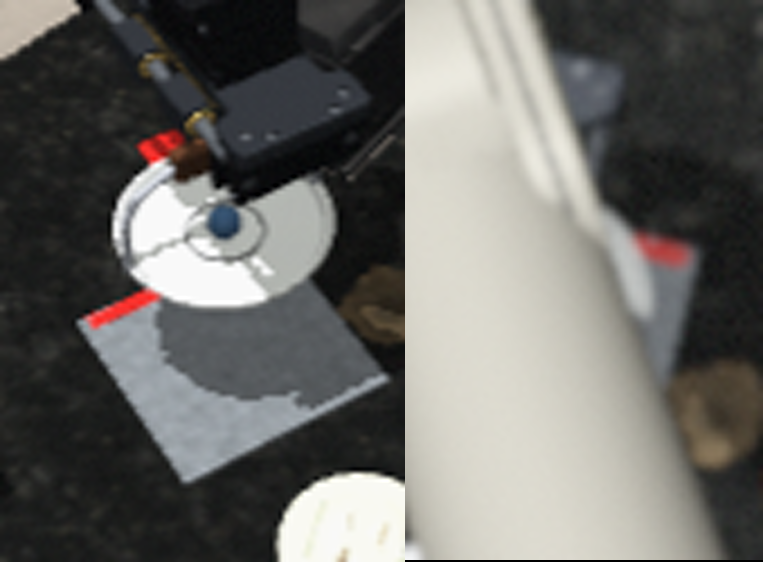

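The lip end is at about (160,138) in the crop, against (156,137) predicted for the mat's direction. That is within about 1.5°. The bead at (224,220) sits in the middle of the dark circle, and the lid is still shut. I'll hold briefly so things settle, then hand in.

Emit:
step_arm --deltas '[[[0,0,0,0,0,0,8],[0,0,0,0,0,0,8],[0,0,0,0,0,0,8],[0,0,0,0,0,0,8],[0,0,0,0,0,0,8],[0,0,0,0,0,0,8],[0,0,0,0,0,0,8],[0,0,0,0,0,0,8],[0,0,0,0,0,0,8],[0,0,0,0,0,0,8],[0,0,0,0,0,0,8],[0,0,0,0,0,0,8]]]'

```text
time: 25.82
ee_pos: [0.5552, 0.0729, 0.1632]
eef_rot: [0.788, 0.616, 0.0, 0.0]
ft_force: [-0.1, 0.0, -1.9]
width: 0.0119
grip_force: 28.0
```

```bash
python3 - <<'E'
from h import *
a=bead(cams.camera("scene"));b=bead(cams.camera("scene"));print(a,b,readout.read_state()["ee_pos"])
print(r.close_job())
E
```

```text
(array([284.4, 213.9]), 36) (array([284.5, 213.9]), 37) [0.55516275 0.07286551 0.16313905]
the job is handed in; nothing more can be done
None
```

The job is handed in at about 26 s: the lid is snapped shut, and the dish is held still about 10 cm above the mat's middle, its lip within about 1.5° of the red-striped edge by my measurement and the bead at rest in its centre.

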